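Scan the wide key-blank bin

TASK

Lift the barcode scanner out of its charging cradle (only its head can be reached there), lay it gently on its side on the rubber mat and let go, then take it again by the grip so that your pinch squeezes the trigger. With the trigger held in, point it squarely at the middle of the label on the wide bin from about 8 cm (nose to label) and hold it steady there for a good second. Then lay it gently back on its side in the middle of the mat and let go, without disturbing the other things on the bench.

Things in the scene. Friction and masses are not known exactly. Their poses are not given: they have to be found in the camera images.
- scanner: Black pistol-shaped barcode scanner, 0.17 to 0.3 kg, lying on its side. Origin: on its underside, below the middle of the head. x = beam direction, y = from grip to head, z = up. Head x -55 to 55, y -22 to 22, z 0 to 44 mm; grip x -52 to -24, y -115 to -20, z 0 to 38 mm. In the cradle (origin 12 mm up) only the head's front half is free: take it across y at x 25 to 40 mm.
- scanner_nose (a point): centre of the scanner's glass window, at (55, 0, 22) mm in the scanner's frame, with the same axes; the beam leaves here along x
- scanner_mid (a point): middle of the scanner's outline on the side it lies on, at (0, -46, 0) mm in the scanner's frame
- trigger (a joint): Trigger travel (m): 0 out, 0.006 fully in; springs back, 1.8 to 5.4 N. Grey block on the grip's front face; out, it spans x -24 to -12, y -60 to -32, z 5 to 33 mm in the scanner's frame, and moves towards -x. A pinch along the scanner's x over grip and trigger (40 mm wide, 34 when squeezed, centre then x -35, y -46) holds the scanner with the trigger in.
- cradle: Fixed grey charging cradle; frame as the scanner's at the start, within 2 mm, 12 mm lower. Base 12 mm thick, x -63 to 6, y -125 to 20 mm. Walls 7 mm thick, up to z 52 mm, round the grip (x -63 to -1, y -125 to -30 mm), open towards the head, 4 mm clear of grip and trigger: no room for fingers. The scanner lifts straight up and out.
- mat: fixed black rubber mat 150 x 190 mm (x, y), 4 mm thick; origin at the centre of its underside, on the bench
- wide_bin: Fixed open plywood bin of key blanks, 140 mm wide (y): the WIDE one of two bins that may swap places. Origin on the bench, middle of its upright front wall; the box reaches 100 mm to +x and 75 mm up. In front a board slopes up from the bench at x -64 mm to 78 mm height at the box and carries the label; it roughly faces the robot.
- wide_bin_label: Barcode label (white, black bars, 64 mm along y, 40 mm along z) in the middle of the wide bin's sloping board; origin at its centre, 45 mm above the bench. x is square to the label and points INTO the board, forward and 45 degrees down: the way a squarely aimed beam travels. y is level, along the bin's width.
- narrow_bin: fixed bin of the same make with the same label size, only 75 mm wide (y); its label is not the one meant; origin and depth as for the wide bin
- padlock: brass padlock lying flat, body 45 x 50 x 22 mm, shackle to +x; loose bystander
- key_a: steel key lying flat, about 60 mm long, 4 mm thick; loose bystander
- key_b: a second steel key, the same; loose bystander
- oil_bottle: upright white oil bottle, 44 mm in diameter, 120 mm tall; loose bystander
- screwdriver: screwdriver lying along its own x axis, about 200 mm long; loose bystander
- brush: hand brush lying along its own x axis; loose bystander
- lock_barrel: brass lock barrel lying along its own x axis, 50 mm long, 32 mm tall; loose bystander

How it is judged (in metres and radians):
On the way, in this order (a step that is already met when the one before it is completed fails the run):
1. the scanner, out of the cradle, lies on its side on the mat, let go of (horizontal distance between scanner_mid and mat below 0.07 m and height (world z) of scanner below 0.012 m and angle between scanner's own z axis and vertical below 0.12 rad and linear speed of scanner below 0.02 m/s and contact force between the fingers and scanner below 0.2 N), for 0.2 s.
2. with the trigger squeezed, the beam meets the wide bin's label near its middle, within 0.3 rad of square, nose 50 to 110 mm off, held still for 1 s (value of joint trigger above 0.004 m and x of wide_bin_label in the frame of scanner_nose between 0.05 and 0.11 m and y of wide_bin_label in the frame of scanner_nose between -0.018 and 0.018 m and z of wide_bin_label in the frame of scanner_nose between -0.014 and 0.014 m and angle between the x axis of scanner and the x axis of wide_bin_label, either way round below 0.3 rad and linear speed of scanner below 0.03 m/s and angular speed of scanner below 0.2 rad/s), for 1 s.
At the end, for the whole second after the job is handed in: The scanner lies on its side on the mat (middle of its outline within 70 mm of the mat's centre, tilt under 0.12 rad, origin below 12 mm), at rest, let go of, trigger out (under 2 mm) (all of step 1 and value of joint trigger below 0.002 m); the robot touches nothing.
It fails at once if a loose bystander is moved by more than 30 mm (distance of any of padlock, key_a, key_b, oil_bottle, screwdriver, brush, lock_barrel from where it was at the start of the episode above 0.03 m).
It fails at once if away from the cradle, the scanner is let go of with its underside more than 20 mm above the bench (horizontal distance between scanner and cradle above 0.04 m and height (world z) of scanner above 0.02 m and contact force between the fingers and scanner below 0.05 N).
It fails at once if the scanner is banged down: faster than 0.3 m/s within 15 mm of the bench (height (world z) of scanner below 0.015 m and linear speed of scanner above 0.3 m/s).
It also fails if it takes over 66 s, if anything falls off the work surface, if the arm or the gripper's body presses on something with over 40 N, if the wrist force passes 120 N, or if a joint passes its speed limit or range.

ROBOT

A 6-joint arm with a two-finger parallel gripper is mounted at the origin on the work surface. World frame = base frame: x ahead of the robot, y to its left, z up, the work surface at z = 0. Lengths are in mm, angles in degrees, forces in N, time in s.
With the tool pointing down it reaches from about 350 to 850 mm from the base axis. Payload 8.1 kg.
Tool frame: the origin (TCP) lies at the very end of the fingers, on their centre line; the grasp point (between the pads) lies 19 mm behind it; z points along the fingers, y is the line along which they close (so a half turn about z gives the same grasp; the last joint's range is limited). The gripper opens to 85 mm and grips with 20 to 120 N. Pads are 22 mm wide; open, the fingers measure 114 mm over their backs; the gripper's body (76 mm by 85 mm) begins 54 mm behind the grasp point. The pads swing forward as they close: fully open they stand 13 mm farther back than shut.
Start: joints at [-76.799, 7.471, 85.268, -0, 87.261, -4.893], TCP at [186.366, -570.327, 231.292] pointing down, gripper open.
Joint ranges: [-169.43, 169.43], [-51.17, 129.36], [1.28, 143.12], [-76.62, 256.62], [0, 156.53], [-152.29, 152.29]. Speed limits (degrees/s): [136.94, 136.94, 159.86, 180, 180, 180].

INTERFACE

Orientations are given as [roll, pitch, yaw] about the fixed x, y, z axes, in that order (R = Rz(yaw) Ry(pitch) Rx(roll)).
In Python, from bench import sense, eyes, job, models gives the robot as it stands. The module is installed in compiled form; this text tells all that it offers.
- The arm moves only by the tool apply_moves, never from a script. Its argument "rows" is a list of rows, each a list of 6 numbers: the shift along the tool's x, y, z in mm, then the turn, a rotation vector about the tool's x, y, z in rad. In form: [[dx, dy, dz, rx, ry, rz], ...]. A call has exactly 5 rows; each row shifts and turns the commanded pose from where the row before left it, along the tool's axes as they then stand; what a row does not reach is not made up. A row lasts 1/8 s, in which the tool goes at most 62.5 mm and 10.7 degrees, less where a joint would pass 70% of its speed; a pose out of reach is approached as far as the arm can. A call is refused whole if a number of a shift passes 62.5 or a number of a turn 0.188, either way. A call with a gripper value outside its range is refused whole. "fingers" is the finger opening in mm, from 0 to 85.4, set as the call begins (left out, the last holds). The fingers move at their own pace and stop on an object; "grip_force" is the grip in N (left out, the last holds). Time passes only in rows, so rows that do not move let the fingers close, or fill a call up. It gives the time, the measured TCP pose, the force, the opening and the grip force at its end, in the units of the state.
- sense(): the state, without advancing time (a new reading comes with each control period).
- eyes.snapshot(name): name is "scene" or "top"; returns (picture, depth): 400x640x3 uint8, red, green, blue; 400x640 float32, mm along the optical axis (not along the pixel's ray), 0 where there is no reading.
- eyes.get_calibration(name): a dict with "intrinsics" (3x3 intrinsics, pixels), "D" ([k1, k2, p1, p2, k3] as OpenCV has them; the pictures are not rectified), "R" (3x3) and "t" (3): a world point X has camera coordinates R X + t. Camera axes: x right, y down, z forward; pixel columns grow to the right and rows downward; lengths in mm; the calibration is good to about 2 mm. A picture is of the moment at which its call begins. get_calibration takes no time and is no camera call.
- job.hand_in(): hands the job in; it is judged then, once.
Trained networks look in the newest picture that a camera, given by its name, has taken for a name from the list of things; names that differ only in an ending like _2 or _b are one class to them, and where a whole thing is asked for, a point or a joint stands for the part that bears it (a point fixed in the world has none). Each returns a list of dicts, best first, with "confidence" (0 to 1); they miss things now and then, are a little off and sometimes report something else, mostly with a low value. They report only what shows in the picture. A call takes as long as a camera call.
- models.boxes_of(name, camera): "xyz" ([x, y, z] in mm, in world coordinates, good to about 4 mm: the middle of the surface that is visible of it).
- models.cut_out(name, camera): "pixels" (400x640 bool, what is visible of it).
- models.place_of(name, camera): "xyz" ([x, y, z] in mm, in world coordinates, good to about 4 mm: a listed point, or the origin of a listed thing).
The state is a dict: "time": time; "joint_pos": joint angles; "qd": joint speeds; "joint_efforts": joint torques, N m; "tool_pos": TCP position; "tcp_rot": TCP orientation; "ft_force": force on the tool from outside, world axes, zero at the start; "wrist_torque": the same for the moment, N m; "finger_gap": finger opening in mm; "grip_force": force on a finger pad.
Only numpy, scipy, OpenCV 4.12 (cv2) and the standard library are available. Lean on these libraries where they do the work, as an engineer would, in place of code of your own. Each camera call takes 0.05 s, during which the arm holds its last target. There are 200 camera calls.

## Working session

There is one attempt and no reset: what is moved stays moved. The work goes in short steps, Python scripts to look and compute and a tool call to move; the robot and the scene stay as the last step left them, time stands still between calls to the robot, and variables do not carry over. Pictures are saved under pics/ and viewed, at most 10 in all, crops included, and the job is handed in when it is done.

Besides the shell and the picture viewer there is one more tool, called after ">>>" in YAML: its name, and indented under it one key for each argument. apply_moves: Moves the arm, as the interface text tells. Its arguments: {"type":"object","properties":{"rows":{"type":"array"},"fingers":{"type":"number"},"grip_force":{"type":"number"}},"required":["rows"]}

```bash
mkdir -p pics
cat > h.py <<'E'
import numpy as np, cv2
from bench import sense, eyes, job, models
from scipy.spatial.transform import Rotation as Ro
def cloud(name,depth):
    c=eyes.get_calibration(name);K=np.array(c["intrinsics"]);D=np.array(c["D"],float);R=np.array(c["R"]);t=np.array(c["t"]).ravel()
    h,w=depth.shape;u,v=np.meshgrid(np.arange(w),np.arange(h))
    n=cv2.undistortPoints(np.stack([u,v],-1).reshape(-1,1,2).astype(float),K,D).reshape(h,w,2)
    P=np.dstack([n*depth[...,None],depth])
    return (P-t)@R   # R^T(P-t)
E
python3 - <<'E'
from h import *
ims=[]
for c in("scene","top"):
    p,d=eyes.snapshot(c);cv2.imwrite(f"pics/{c}0.png",p[...,::-1]);np.save(c+"0.npy",d)
    cal=eyes.get_calibration(c);print(c,(-np.array(cal["R"]).T@np.array(cal["t"]).ravel()).round())
    for n in["scanner","scanner_nose","scanner_mid","cradle","mat","wide_bin","wide_bin_label","narrow_bin","padlock","key_a","oil_bottle","screwdriver","brush","lock_barrel"]:
        print(n,[(np.round(r["xyz"]).tolist(),round(r["confidence"],2)) for r in models.place_of(n,c)][:3])
s=sense();print(s["time"],s["tool_pos"],s["tcp_rot"])
E
```

```text
scene [898. 281. 828.]
scanner [([501.0, -299.0, 15.0], 0.64)]
scanner_nose [([553.0, -283.0, 32.0], 0.66)]
scanner_mid [([509.0, -340.0, 14.0], 0.87)]
cradle [([502.0, -296.0, -1.0], 0.94), ([504.0, 426.0, 1.0], 0.74), ([373.0, 210.0, -1.0], 0.51)]
mat [([480.0, 7.0, -0.0], 0.74)]
wide_bin [([649.0, 293.0, -1.0], 0.95)]
wide_bin_label [([616.0, 282.0, 45.0], 0.53), ([313.0, 406.0, 1.0], 0.22)]
narrow_bin [([690.0, 45.0, 4.0], 0.72)]
padlock [([351.0, -198.0, 3.0], 0.88), ([313.0, 409.0, -1.0], 0.16)]
key_a [([372.0, 212.0, 2.0], 0.43), ([340.0, 289.0, -0.0], 0.4)]
oil_bottle [([756.0, -132.0, -0.0], 0.7)]
screwdriver [([314.0, 402.0, 1.0], 0.65)]
brush [([705.0, -348.0, -2.0], 0.96), ([648.0, 295.0, -0.0], 0.31)]
lock_barrel [([504.0, 426.0, -1.0], 0.79)]
top [ 476.   44. 1197.]
scanner [([502.0, -295.0, 13.0], 0.6), ([651.0, 291.0, -3.0], 0.34)]
scanner_nose [([554.0, -285.0, 32.0], 0.88)]
scanner_mid [([514.0, -347.0, 7.0], 0.61)]
cradle [([500.0, -294.0, -2.0], 0.91)]
mat [([473.0, 7.0, 3.0], 0.78), ([620.0, 283.0, 42.0], 0.67)]
wide_bin [([650.0, 294.0, -0.0], 0.96)]
wide_bin_label [([650.0, 294.0, 2.0], 0.62), ([618.0, 281.0, 46.0], 0.48), ([500.0, -296.0, -0.0], 0.27)]
narrow_bin [([690.0, 46.0, -2.0], 0.94), ([617.0, 282.0, 44.0], 0.69)]
padlock [([350.0, -200.0, 0.0], 0.81), ([316.0, 406.0, 3.0], 0.34)]
key_a [([369.0, 210.0, -2.0], 0.54), ([336.0, 292.0, -2.0], 0.52)]
oil_bottle [([750.0, -129.0, -1.0], 0.5)]
screwdriver [([316.0, 409.0, 0.0], 0.86)]
brush [([704.0, -342.0, -2.0], 0.82)]
lock_barrel [([501.0, 422.0, -4.0], 0.51), ([752.0, -130.0, -3.0], 0.23)]
1.5 [ 186.36109975 -570.32969953  231.28642897] [ 1.79999940e+02 -1.97192432e-04  1.80927193e+01]
```

View pics/top0.png

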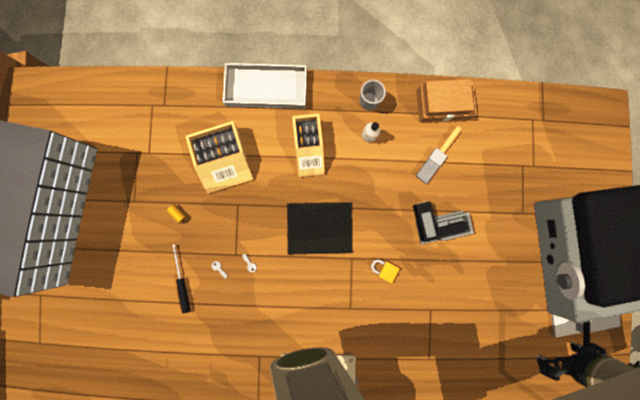

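View pics/scene0.png

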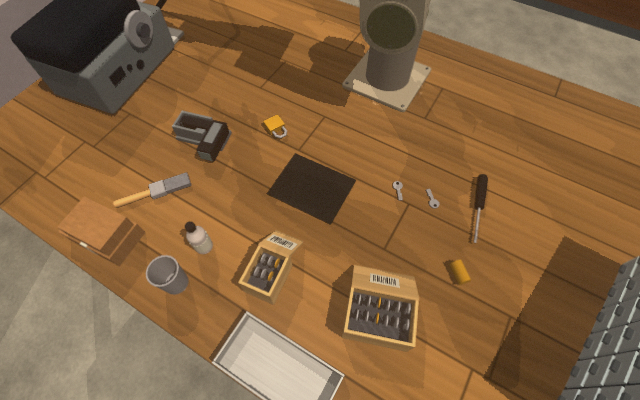

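Run:
```python
from h import *
for c in("scene","top"):
    im=cv2.imread(f"pics/{c}0.png");P=cloud(c,np.load(c+"0.npy"));X,Y,Z=P[...,0],P[...,1],P[...,2]
    ok=np.isfinite(Z)
    # scanner head+cradle
    m=(abs(X-505)<90)&(abs(Y+310)<120)
    for lo,hi in((53,64),(30,51)):
        q=P[m&(Z>lo)&(Z<hi)];r=cv2.minAreaRect(q[:,:2].astype(np.float32));print(c,"scan",lo,len(q),q.mean(0).round(1),r)
    # whole scanner: dark mask
    g=im.max(2)
    q=P[m&(Z>38)&(Z<65)&(g<70)];print("dark z hist",np.histogram(q[:,2],bins=range(38,66,3))[0])
    # bins
    for nm,cx,cy,w in(("wide",650,294,90),("narrow",690,46,55)):
        b=(abs(X-cx)<120)&(abs(Y-cy)<w+15)
        q=P[b&(Z>68)&(Z<90)];print(c,nm,"rim",len(q),cv2.minAreaRect(q[:,:2].astype(np.float32)))
        q=P[b&(Z>12)&(Z<72)&(X<cx-2)]
        for _ in range(6):
            ctr=np.median(q,0) if _==0 else q.mean(0);n=np.linalg.svd(q-q.mean(0),full_matrices=False)[2][2];n*=np.sign(n[0]);d=(q-q.mean(0))@n;q=q[abs(d)<max(2.5,1.5*d.std())]
        k=len(q);print(" board",k,n.round(3),"yaw",np.degrees(np.arctan2(n[1],n[0])).round(1),"tilt",np.degrees(np.arcsin(-n[2])).round(1),q.mean(0).round(1))
        dd=(P-q.mean(0))@n
        wm=b&(abs(dd)<4)&(im.min(2)>120)
        nn,lab,st,ce=cv2.connectedComponentsWithStats(wm.astype(np.uint8));print(" label cand",[(st[i].tolist(),P[lab==i].mean(0).round(1).tolist()) for i in range(1,nn) if st[i,4]>15])
    mm=(abs(X-480)<130)&(abs(Y-7)<150)&(g<45)&(abs(Z)<12)
    q=P[mm];print(c,"mat",len(q),q[:,2].mean(),cv2.minAreaRect(q[:,:2].astype(np.float32)))
    q=P[(abs(X-560)<40)&(abs(Y+100)<60)];print(" bench z",q[:,2].mean(),q[:,2].std())
    a=[im[85:175,160:250]] if c=="scene" else [im[190:255,400:490]]
    cv2.imwrite(f"pics/crop_{c}.png",cv2.resize(a[0],None,fx=5,fy=5,interpolation=cv2.INTER_CUBIC))
```

```text
scene scan 53 427 [ 504.5 -297.8   55.1] ((512.7813720703125, -344.35491943359375), (108.9100112915039, 145.58741760253906), 9.757923126220703)
scene scan 30 839 [ 499.3 -354.4   44.3] ((511.49151611328125, -347.2880554199219), (122.85414123535156, 148.4423828125), 13.62927532196045)
dark z hist [ 26  52  75 171 111 173  25   1   0]
scene wide rim 1234 ((693.8887329101562, 308.73370361328125), (106.43791961669922, 141.26402282714844), 19.349708557128906)
 board 1009 [ 0.671  0.229 -0.705] yaw 18.8 tilt 44.8 [616.7 288.6  41.2]
 label cand [([370, 273, 30, 15, 159], [622.3, 284.6, 46.2])]
scene narrow rim 706 ((738.4274291992188, 49.66838073730469), (106.59294128417969, 76.68034362792969), 8.016282081604004)
 board 494 [ 0.703  0.094 -0.705] yaw 7.6 tilt 44.8 [659.9  41.3  42.9]
 label cand [([266, 234, 31, 16, 127], [663.1, 40.0, 46.6])]
scene mat 0 nan ((0.0, 0.0), (0.0, 0.0), 0.0)
 bench z -0.8070764505439048 2.0091133999510764
top scan 53 646 [ 501.8 -309.2   56.3] ((510.92236328125, -346.5853576660156), (117.70176696777344, 146.93820190429688), 12.974832534790039)
top scan 30 498
[... 245 characters left out ...]
884766, 140.95970153808594), 20.076271057128906)
 board 847 [ 0.674  0.232 -0.701] yaw 19.0 tilt 44.5 [615.6 285.   40.2]
 label cand [([204, 164, 47, 23, 453], [617.9, 275.3, 39.2])]
top narrow rim 425 ((734.2972412109375, 48.32573699951172), (111.71492767333984, 75.04499816894531), 7.906250476837158)
 board 511 [ 0.704  0.092 -0.704] yaw 7.5 tilt 44.7 [658.2  38.3  41.8]
 label cand [([298, 146, 25, 27, 418], [664.4, 34.1, 47.7])]
top mat 2751 4.042341948737314 ((474.9989013671875, 5.519828796386719), (142.76748657226562, 183.293212890625), 2.8830244541168213)
 bench z 0.9695359877695504 2.8288440067982097<stdin>:24: RuntimeWarning: Mean of empty slice.
  ret = ret.dtype.type(ret / rcount)
```

View pics/crop_top.png

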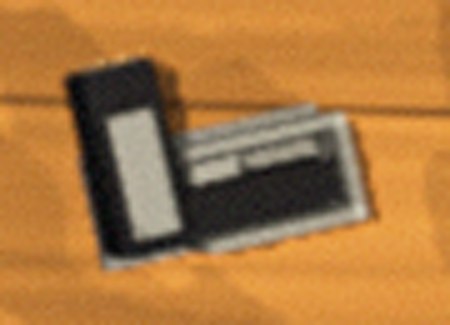

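The crop shows the head at px (67–185, 60–260) with its nose up (+x) and the grip in the cradle to the right. So the scanner yaw is about 13.4° and its origin about (502.5, -296.5, 12). The wide bin label is near (619, 283, 45) with yaw about 19°. The mat centre is near (475, 6).

>>> apply_moves:
  rows:
    - [10, -45, 0, 0, 0, 0]
    - [20, -45, 0, 0, 0, 0]
    - [50, -30, 0, 0, 0, 0.03]
    - [55, -20, 0, 0, 0, 0.03]
    - [55, -20, 0, 0, 0, 0.022]
  fingers: 85
  grip_force: 90

```text
time: 2.12
tool_pos: [321.5, -362.3, 231.8]
tcp_rot: [179.9, -0.0, 13.3]
ft_force: [1.1, -0.5, 0.0]
finger_gap: 85.1
grip_force: 0.0
```

```bash
cat >> h.py <<'E'
def togo(pos,rpy,n=5):
    """remaining shift (tool axes) and equal rows of shift+turn that lead to the target"""
    s=sense();R0=Ro.from_euler("xyz",s["tcp_rot"],degrees=True);R1=Ro.from_euler("xyz",rpy,degrees=True) if not isinstance(rpy,Ro) else rpy
    p0=np.array(s["tool_pos"]);w=(R0.inv()*R1).as_rotvec();d=(np.array(pos)-p0)/n
    print("t",round(s["time"],2),"at",p0.round(1),np.round(s["tcp_rot"],1),"gap",round(s["finger_gap"],1),"q",np.round(s["joint_pos"],1))
    for i in range(n):
        R=R0*Ro.from_rotvec(w*i/n);print((R.inv().apply(d)).round(1).tolist()+(w/n).round(4).tolist())
E
python3 -c "
from h import *
togo([528.8,-290.2,120],[180,0,13.4])"
```

```text
t 2.12 at [ 321.5 -362.3  231.8] [179.9  -0.   13.3] gap 85.1 q [-54.5 -10.8 103.1   0.   87.6  22.2]
[43.7, -4.5, 22.4, 0.0002, -0.0001, -0.0003]
[43.7, -4.5, 22.4, 0.0002, -0.0001, -0.0003]
[43.7, -4.5, 22.4, 0.0002, -0.0001, -0.0003]
[43.7, -4.5, 22.4, 0.0002, -0.0001, -0.0003]
[43.7, -4.4, 22.4, 0.0002, -0.0001, -0.0003]
```

>>> apply_moves:
  rows:
    - [44, -4.5, 22, 0, 0, 0]
    - [44, -4.5, 22, 0, 0, 0]
    - [44, -4.5, 22, 0, 0, 0]
    - [44, -4.5, 22, 0, 0, 0]
    - [30, -4.5, 22, 0, 0, 0]

```text
time: 2.75
tool_pos: [517.4, -292.9, 120.6]
tcp_rot: [180.0, -0.0, 13.5]
ft_force: [0.1, 0.7, 0.4]
finger_gap: 84.7
grip_force: 0.0
```

```bash
python3 -c "
from h import *
p,d=eyes.snapshot('scene');cv2.imwrite('pics/s1.png',cv2.resize(p[60:240,100:340],None,fx=3,fy=3)[...,::-1])
for n in ('scanner','scanner_nose','scanner_mid','cradle'): print(n,[(np.round(r['xyz']).tolist(),round(r['confidence'],2)) for r in models.place_of(n,'scene')][:2])
togo([528.8,-290.2,15],[180,0,13.4])"
```

```text
scanner [([502.0, -297.0, 12.0], 0.67), ([478.0, 2.0, 0.0], 0.42)]
scanner_nose [([551.0, -283.0, 30.0], 0.81)]
scanner_mid [([509.0, -341.0, 14.0], 0.68)]
cradle [([501.0, -295.0, -0.0], 0.76)]
t 3.0 at [ 515.4 -294.1  121.6] [180.    0.   13.4] gap 84.9 q [-34.6  10.8  93.2  -0.   75.9  41.9]
[2.8, -0.1, 21.3, 0.0, 0.0001, 0.0]
[2.8, -0.1, 21.3, 0.0, 0.0001, 0.0]
[2.8, -0.1, 21.3, 0.0, 0.0001, 0.0]
[2.8, -0.1, 21.3, 0.0, 0.0001, 0.0]
[2.8, -0.1, 21.3, 0.0, 0.0001, 0.0]
```

View pics/s1.png

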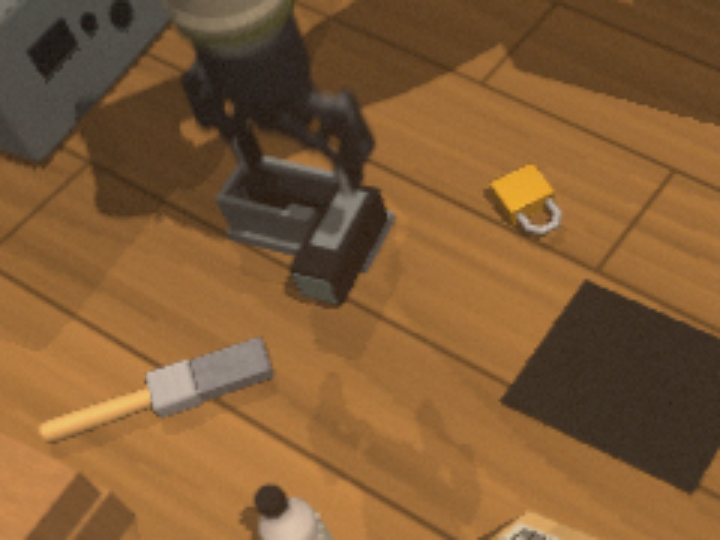

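The open gripper stands above the cradle, with the head at px (290–385, 190–300) in the crop and nothing in the way. I'll move down.

>>> apply_moves:
  rows:
    - [14, 0, 15, 0, 0, 0]
    - [1, 0, 30, 0, 0, 0]
    - [0, 0, 30, 0, 0, 0]
    - [0, 0, 22, 0, 0, 0]
    - [0, 0, 9, 0, 0, 0]

```text
time: 3.62
tool_pos: [529.2, -291.0, 15.1]
tcp_rot: [-180.0, 0.0, 13.3]
ft_force: [-0.4, -0.1, -0.7]
finger_gap: 85.0
grip_force: 0.0
```

>>> apply_moves:
  rows:
    - [0, 0, 0, 0, 0, 0]
    - [0, 0, 0, 0, 0, 0]
    - [0, 0, 0, 0, 0, 0]
    - [0, 0, 0, 0, 0, 0]
    - [0, 0, 0, 0, 0, 0]
  fingers: 30
  grip_force: 90

```text
time: 4.25
tool_pos: [531.4, -291.2, 17.2]
tcp_rot: [179.9, -0.1, 13.4]
ft_force: [-0.1, 0.2, 6.5]
finger_gap: 43.1
grip_force: 90.7
```

>>> apply_moves:
  rows:
    - [0, 0, -6, 0, 0, 0]
    - [0, 0, -12, 0, 0, 0]
    - [0, 0, -15, 0, 0, 0]
    - [0, 0, -18, 0, 0, 0]
    - [0, 0, -18, 0, 0, 0]

```text
time: 4.88
tool_pos: [530.5, -290.5, 86.1]
tcp_rot: [180.0, -0.0, 13.4]
ft_force: [0.1, -0.7, -2.4]
finger_gap: 43.5
grip_force: 91.4
```

>>> apply_moves:
  rows:
    - [0, 0, -15, 0, 0, 0]
    - [0, 0, -10, 0, 0, 0]
    - [0, 0, 0, 0, 0, 0]
    - [0, 0, 0, 0, 0, 0]
    - [0, 0, 0, 0, 0, 0]

```text
time: 5.5
tool_pos: [529.6, -290.0, 108.2]
tcp_rot: [-179.9, 0.1, 13.4]
ft_force: [-0.6, -0.3, -2.9]
finger_gap: 43.1
grip_force: 91.3
```

```bash
python3 -c "
from h import *
p,d=eyes.snapshot('scene');cv2.imwrite('pics/s2.png',cv2.resize(p[40:220,100:340],None,fx=3,fy=3)[...,::-1])
for n in ('scanner','scanner_nose','scanner_mid'): print(n,[(np.round(r['xyz']).tolist(),round(r['confidence'],2)) for r in models.place_of(n,'scene')][:2])
p,d=eyes.snapshot('top')
for n in ('scanner','scanner_nose','scanner_mid'): print(n,[(np.round(r['xyz']).tolist(),round(r['confidence'],2)) for r in models.place_of(n,'top')][:2])
s=sense();print(s['ft_force'],s['wrist_torque'])
togo([490,60,110],[180,0,10],10)"
```

```text
scanner [([499.0, -297.0, 104.0], 0.84)]
scanner_nose [([552.0, -285.0, 124.0], 0.62), ([504.0, 423.0, 3.0], 0.39)]
scanner_mid [([510.0, -338.0, 105.0], 0.95), ([501.0, -300.0, 101.0], 0.42)]
scanner [([504.0, -295.0, 104.0], 0.8), ([705.0, -345.0, 0.0], 0.2)]
scanner_nose [([552.0, -283.0, 124.0], 0.88), ([648.0, 293.0, -2.0], 0.23)]
scanner_mid [([504.0, 424.0, -4.0], 0.4)]
[ 0.17234466 -0.01005117 -1.87996366] [ 0.08151913 -0.06821018  0.002365  ]
t 5.9 at [ 530.2 -290.4  109.2] [-180.     0.    13.4] gap 43.1 q [-33.6  13.2  91.9   0.   74.9  43. ]
[4.2, -35.0, -0.1, -0.0, 0.0, 0.0059]
[4.0, -35.0, -0.1, -0.0, 0.0, 0.0059]
[3.8, -35.1, -0.1, -0.0, 0.0, 0.0059]
[3.6, -35.1, -0.1, -0.0, 0.0, 0.0059]
[3.4, -35.1, -0.1, -0.0, 0.0, 0.0059]
[3.2, -35.1, -0.1, -0.0, 0.0, 0.0059]
[3.0, -35.1, -0.1, -0.0, 0.0, 0.0059]
[2.8, -35.2, -0.1, -0.0, 0.0, 0.0059]
[2.5, -35.2, -0.1, -0.0, 0.0, 0.0059]
[2.3, -35.2, -0.1, -0.0, 0.0, 0.0059]
```

View pics/s2.png

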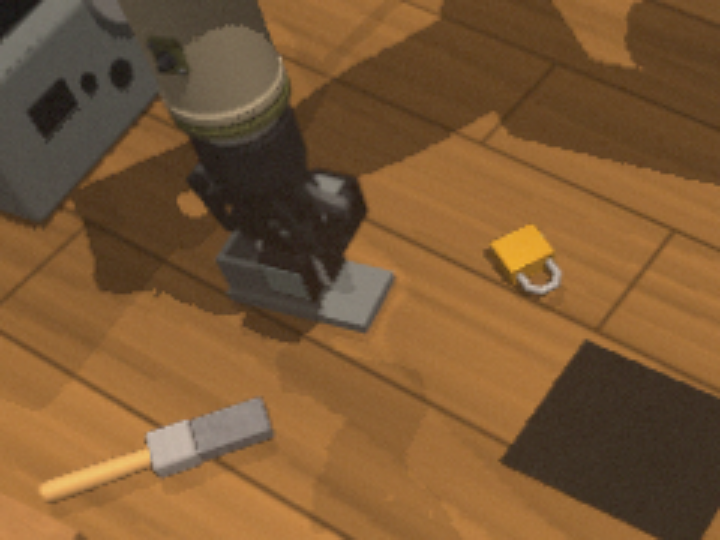

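The scanner hangs level in the gripper and the cradle, at px (230–390, 240–325) in the crop, is empty. Next I'll carry it to the mat.

>>> apply_moves:
  rows:
    - [4, -25, 0, 0, 0, 0]
    - [5, -45, 0, 0, 0, 0]
    - [5, -52, 0, 0, 0, 0]
    - [5, -52, 0, 0, 0, 0]
    - [5, -50, 0, 0, 0, 0]

```text
time: 6.52
tool_pos: [501.4, -65.4, 109.5]
tcp_rot: [180.0, -0.0, 13.4]
ft_force: [0.7, -0.6, -1.9]
finger_gap: 43.3
grip_force: 91.7
```

>>> apply_moves:
  rows:
    - [5, -48, 0, 0, 0, 0]
    - [5, -40, 0, 0, 0, 0]
    - [5, -25, 0, 0, 0, 0]
    - [4, -10, 15, 0, 0, 0]
    - [0, 0, 25, 0, 0, 0]

```text
time: 7.15
tool_pos: [492.8, 57.6, 69.2]
tcp_rot: [180.0, -0.1, 13.5]
ft_force: [-0.2, -1.0, -2.6]
finger_gap: 43.0
grip_force: 91.9
```

>>> apply_moves:
  rows:
    - [0, 0, 22, 0, 0, 0]
    - [0, 0, 15, 0, 0, 0]
    - [0, 0, 6, 0, 0, 0]
    - [0, 0, 0, 0, 0, 0]
    - [0, 0, 0, 0, 0, 0]

```text
time: 7.78
tool_pos: [492.5, 57.1, 27.2]
tcp_rot: [180.0, -0.1, 13.4]
ft_force: [-0.5, -0.2, -2.3]
finger_gap: 42.7
grip_force: 91.8
```

```bash
python3 -c "
from h import *
for c in ('scene','top'):
  p,d=eyes.snapshot(c)
  for n in ('scanner','scanner_nose','scanner_mid','mat'): print(n,[(np.round(r['xyz']).tolist(),round(r['confidence'],2)) for r in models.place_of(n,c)][:2])
s=sense();print(s['ft_force'])
togo([491.5,57.2,9],[180,0,13.4])"
```

```text
scanner [([462.0, 50.0, 25.0], 0.95), ([472.0, 6.0, 25.0], 0.42)]
scanner_nose [([514.0, 65.0, 40.0], 0.72)]
scanner_mid [([476.0, 7.0, 26.0], 0.58)]
mat [([478.0, 0.0, 2.0], 0.87), ([619.0, 282.0, 44.0], 0.62)]
scanner [([465.0, 53.0, 21.0], 0.76)]
scanner_nose []
scanner_mid [([621.0, 283.0, 44.0], 0.6)]
mat []
[ 8.59281384e-04  4.79514795e-01 -2.87443421e+00]
t 8.28 at [491.6  57.2  26.3] [180.   -0.   13.4] gap 43.0 q [  0.7   3.2 112.5   0.   64.3  77.3]
[-0.0, -0.0, 3.5, 0.0, -0.0, -0.0]
[-0.0, -0.0, 3.5, 0.0, -0.0, -0.0]
[-0.0, -0.0, 3.5, 0.0, -0.0, -0.0]
[-0.0, -0.0, 3.5, 0.0, -0.0, -0.0]
[-0.0, -0.0, 3.5, 0.0, -0.0, -0.0]
```

>>> apply_moves:
  rows:
    - [0, 0, 5, 0, 0, 0]
    - [0, 0, 5, 0, 0, 0]
    - [0, 0, 4, 0, 0, 0]
    - [0, 0, 1.5, 0, 0, 0]
    - [0, 0, 1.5, 0, 0, 0]

```text
time: 8.9
tool_pos: [491.6, 57.2, 9.2]
tcp_rot: [-180.0, 0.0, 13.4]
ft_force: [-7.4, 0.1, 16.0]
finger_gap: 43.1
grip_force: 93.9
```

```bash
python3 -c "
from h import *
s=sense();print(s['ft_force'],s['wrist_torque'],s['tool_pos'])"
```

```text
[-7.43979577  0.09617289 15.95674376] [-0.17189456  0.99073628 -0.01912298] [491.58314827  57.18631495   9.23282237]
```

Contact is firm on the mat, so I'll release and back off.

>>> apply_moves:
  rows:
    - [0, 0, -0.5, 0, 0, 0]
    - [0, 0, 0, 0, 0, 0]
    - [0, 0, 0, 0, 0, 0]
    - [0, 0, 0, 0, 0, 0]
    - [0, 0, 0, 0, 0, 0]
  fingers: 70

```text
time: 9.52
tool_pos: [491.7, 57.2, 9.8]
tcp_rot: [-180.0, -0.0, 13.4]
ft_force: [-0.3, -0.6, 0.4]
finger_gap: 70.3
grip_force: 0.0
```

>>> apply_moves:
  rows:
    - [0, 0, -10, 0, 0, 0]
    - [0, 0, -20, 0, 0, 0]
    - [0, 0, -30, 0, 0, 0]
    - [0, 0, -40, 0, 0, 0]
    - [0, 0, -40, 0, 0, 0]

```text
time: 10.15
tool_pos: [491.5, 57.2, 151.7]
tcp_rot: [180.0, -0.0, 13.4]
ft_force: [-0.8, -0.0, 1.3]
finger_gap: 70.3
grip_force: 0.0
```

>>> apply_moves:
  rows:
    - [-45, 0, -10, 0, 0, -0.18]
    - [-35, 20, 0, 0, 0, -0.18]
    - [-20, 20, 0, 0, 0, -0.18]
    - [0, 0, 0, 0, 0, -0.18]
    - [0, 0, 0, 0, 0, -0.18]

```text
time: 10.78
tool_pos: [418.5, -13.9, 160.7]
tcp_rot: [179.9, -0.0, 65.2]
ft_force: [-0.4, 0.1, 0.8]
finger_gap: 70.1
grip_force: 0.0
```

```bash
cat > look.py <<'E'
from h import *
import sys
for c in ('scene','top'):
  p,d=eyes.snapshot(c);cv2.imwrite(f'pics/{c}_{sys.argv[1]}.png',p[...,::-1])
  for n in ('scanner','scanner_nose','scanner_mid','trigger'): print(n,[(np.round(r['xyz']).tolist(),round(r['confidence'],2)) for r in models.place_of(n,c)][:2]) if n!='trigger' else print(n,[(np.round(r['xyz']).tolist(),round(r['confidence'],2)) for r in models.boxes_of(n,c)][:2])
  P=cloud(c,d);X,Y,Z=P[...,0],P[...,1],P[...,2]
  m=(abs(X-470)<100)&(abs(Y-10)<110)&(Z>30)&(Z<55)&(p.max(2)<230)
  q=P[m][:,:2].astype(np.float32)
  # fit the L-shaped outline (seen from above) by matching area samples
  from scipy.optimize import minimize
  def cost(a):
    co,si=np.cos(a[2]),np.sin(a[2]);l=(q-a[:2])@np.array([[co,-si],[si,co]])
    def box(x0,x1,y0,y1):
      return np.hypot(np.maximum(np.maximum(x0-l[:,0],l[:,0]-x1),0),np.maximum(np.maximum(y0-l[:,1],l[:,1]-y1),0))
    return np.minimum(np.minimum(box(-55,55,-22,22),box(-52,-24,-115,-20)),np.minimum(box(-24,-12,-60,-32),6)).sum()
  best=min((minimize(cost,[465+i,51+j,np.radians(13.4+k)],method='Nelder-Mead') for i in(-4,0,4) for j in(-4,0,4) for k in(-3,3)),key=lambda r:r.fun)
  print(c,'fit',len(q),best.x[:2].round(1),np.degrees(best.x[2]).round(1),round(best.fun/len(q),3))
E
python3 look.py a; python3 -c "
from h import *
togo([440,0,120],[180,0,103.4])"
```

```text
scanner [([501.0, -299.0, -2.0], 0.72), ([462.0, 48.0, 5.0], 0.6)]
scanner_nose [([519.0, 66.0, 24.0], 0.78)]
scanner_mid [([473.0, 6.0, 7.0], 0.9), ([504.0, 425.0, 1.0], 0.7)]
trigger [([463.0, 3.0, 35.0], 0.66)]
scene fit 1104 [466.   50.7] 13.8 0.014
scanner [([465.0, 53.0, 3.0], 0.67)]
scanner_nose [([513.0, 61.0, 24.0], 0.72)]
scanner_mid []
trigger []
top fit 376 [466.2  49.4] 13.8 0.0
t 11.28 at [418.4 -13.3 159.8] [-180.     0.    64.9] gap 70.3 q [ -8.9 -19.5 117.8   0.   81.6  16.2]
[4.2, 2.8, 8.0, -0.0, -0.0, -0.1344]
[3.8, 3.3, 8.0, -0.0, -0.0, -0.1344]
[3.4, 3.8, 8.0, -0.0, -0.0, -0.1344]
[2.8, 4.2, 8.0, -0.0, -0.0, -0.1344]
[2.2, 4.6, 8.0, -0.0, -0.0, -0.1344]
```

>>> apply_moves:
  rows:
    - [4.4, 2.8, 5, 0, 0, -0.135]
    - [4.2, 3.4, 8, 0, 0, -0.135]
    - [3.6, 4, 10, 0, 0, -0.135]
    - [3, 4.5, 10, 0, 0, -0.135]
    - [2.4, 5, 10, 0, 0, -0.132]

```text
time: 11.9
tool_pos: [441.3, 1.2, 116.4]
tcp_rot: [-180.0, -0.0, 103.7]
ft_force: [0.7, 0.2, -0.4]
finger_gap: 69.9
grip_force: 0.0
```

```bash
python3 -c "
from h import *
togo([442.8,-1.7,9],[180,0,103.6])"
```

```text
t 11.9 at [441.3   1.2 116.4] [-180.    -0.   103.7] gap 69.9 q [ -6.5 -12.9 117.2  -0.   75.7 -20.2]
[-0.6, 0.2, 21.5, -0.0, -0.0, 0.0003]
[-0.6, 0.2, 21.5, -0.0, -0.0, 0.0003]
[-0.6, 0.2, 21.5, -0.0, -0.0, 0.0003]
[-0.6, 0.2, 21.5, -0.0, -0.0, 0.0003]
[-0.6, 0.2, 21.5, -0.0, -0.0, 0.0003]
```

>>> apply_moves:
  rows:
    - [-1.5, 0.5, 25, 0, 0, 0]
    - [-1.4, 0.5, 28, 0, 0, 0]
    - [0, 0, 27, 0, 0, 0]
    - [0, 0, 18, 0, 0, 0]
    - [0, 0, 9, 0, 0, 0]

```text
time: 12.52
tool_pos: [442.1, -1.4, 8.6]
tcp_rot: [-179.9, -0.0, 103.4]
ft_force: [0.1, -0.5, 0.2]
finger_gap: 70.2
grip_force: 0.0
```

>>> apply_moves:
  rows:
    - [0, 0, 0, 0, 0, 0]
    - [0, 0, 0, 0, 0, 0]
    - [0, 0, 0, 0, 0, 0]
    - [0, 0, 0, 0, 0, 0]
    - [0, 0, 0, 0, 0, 0]
  fingers: 25
  grip_force: 80

```text
time: 13.15
tool_pos: [443.4, -1.7, 11.3]
tcp_rot: [180.0, 0.0, 103.5]
ft_force: [-7.3, -0.7, 8.9]
finger_gap: 29.9
grip_force: 78.8
```

>>> apply_moves:
  rows:
    - [0, 0, -4, 0, 0, 0]
    - [0, 0, -8, 0, 0, 0]
    - [0, 0, -14, 0, 0, 0]
    - [0, 0, -20, 0, 0, 0]
    - [0, 0, -20, 0, 0, 0]

```text
time: 13.78
tool_pos: [443.0, -1.6, 77.3]
tcp_rot: [180.0, 0.0, 103.5]
ft_force: [0.4, -0.2, -2.1]
finger_gap: 29.9
grip_force: 79.0
```

```bash
python3 look.py b; python3 -c "
from h import *
s=sense();print(s['ft_force'],s['wrist_torque'])
togo([442.8,-1.7,120],[180,0,103.6],1)"
```

```text
scanner [([469.0, 51.0, 72.0], 0.79), ([353.0, -199.0, 4.0], 0.49)]
scanner_nose [([520.0, 65.0, 91.0], 0.62)]
scanner_mid [([478.0, 4.0, 72.0], 0.84)]
trigger []
scene fit 0 [461.  47.] 10.4 nan
scanner [([468.0, 53.0, 68.0], 0.69), ([503.0, 423.0, -2.0], 0.67)]
scanner_nose [([520.0, 63.0, 86.0], 0.49)]
scanner_mid [([352.0, -196.0, -2.0], 0.34)]
trigger []
top fit 0 [461.  47.] 10.4 nan
[ 0.52022739  0.41076321 -2.23066524] [-0.03350868  0.05367269  0.04819281]
t 14.28 at [442.2  -1.5  75. ] [-179.9   -0.   103.5] gap 29.8 q [ -6.8  -9.6 119.   -0.   70.7 -20.3]
[-0.3, 0.4, -45.0, -0.0014, -0.0005, -0.0024]look.py:17: RuntimeWarning: invalid value encountered in scalar divide
  print(c,'fit',len(q),best.x[:2].round(1),np.degrees(best.x[2]).round(1),round(best.fun/len(q),3))
```

View pics/scene_b.png

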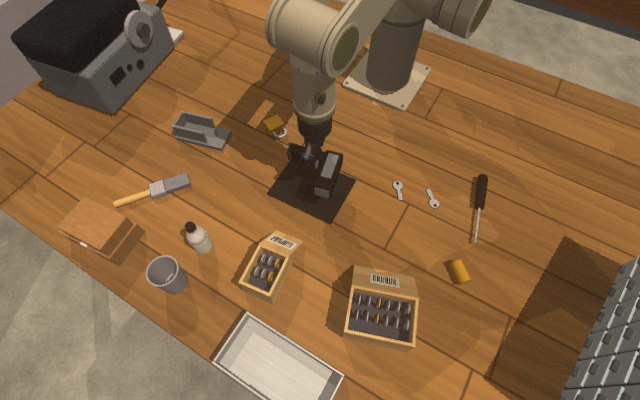

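The scanner is held level above the mat, with its head at px (328, 173), and its pose relative to the tool matches the geometry. The other things are undisturbed. Next I'll plan the aim.

```bash
cat > aim.py <<'E'
from h import *
import sys
off,n=float(sys.argv[1]),int(sys.argv[2]);tilt=float(sys.argv[3]) if len(sys.argv)>3 else 45
L=np.array([618.5,282.5,45]);a=np.radians(19);tr=np.radians(45);h=np.array([np.cos(a),np.sin(a),0])
b0=h*np.cos(tr)-np.array([0,0,np.sin(tr)])
tr=np.radians(tilt);b=h*np.cos(tr)-np.array([0,0,np.sin(tr)])
x=np.array([-np.sin(a),np.cos(a),0]);R=np.stack([x,b,np.cross(x,b)],1)
nose=L-off*b
T=nose-R@np.array([46,91.5,-14.5])
print("target TCP",T.round(1),Ro.from_matrix(R).as_euler("xyz",degrees=True).round(1))
togo(T,Ro.from_matrix(R),n)
E
python3 aim.py 140 10
```

```text
target TCP [469.  182.4 198.4] [-135.    0.  109.]
t 14.28 at [442.2  -1.5  75. ] [-179.9   -0.   103.5] gap 29.8 q [ -6.8  -9.6 119.   -0.   70.7 -20.3]
[17.3, 6.9, -12.3, 0.0783, -0.0039, -0.0091]
[17.2, 6.0, -12.9, 0.0783, -0.0039, -0.0091]
[17.1, 5.2, -13.4, 0.0783, -0.0039, -0.0091]
[17.0, 4.2, -13.9, 0.0783, -0.0039, -0.0091]
[16.9, 3.3, -14.2, 0.0783, -0.0039, -0.0091]
[16.8, 2.3, -14.5, 0.0783, -0.0039, -0.0091]
[16.7, 1.3, -14.7, 0.0783, -0.0039, -0.0091]
[16.7, 0.3, -14.8, 0.0783, -0.0039, -0.0091]
[16.6, -0.7, -14.9, 0.0783, -0.0039, -0.0091]
[16.6, -1.7, -14.9, 0.0783, -0.0039, -0.0091]
```

>>> apply_moves:
  rows:
    - [0, 0, -15, 0, 0, 0]
    - [4, 0, -25, 0, 0, 0]
    - [12, 0, -28, 0, 0, 0]
    - [18, 0, -25, 0, 0, 0]
    - [20, 0, -15, 0.04, 0, 0]

```text
time: 14.9
tool_pos: [430.8, 51.2, 186.6]
tcp_rot: [-177.9, 0.0, 103.4]
ft_force: [1.3, -0.4, -2.8]
finger_gap: 29.7
grip_force: 79.4
```

```bash
python3 aim.py 140 10
```

```text
target TCP [469.  182.4 198.4] [-135.    0.  109.]
t 14.9 at [430.8  51.2 186.6] [-177.9    0.   103.4] gap 29.7 q [  0.4 -15.5 111.9  -0.5  85.7 -12.9]
[11.9, 6.7, -1.4, 0.0747, -0.0039, -0.0092]
[11.8, 6.7, -2.0, 0.0747, -0.0039, -0.0092]
[11.7, 6.6, -2.5, 0.0747, -0.0039, -0.0092]
[11.7, 6.5, -3.1, 0.0747, -0.0039, -0.0092]
[11.6, 6.4, -3.6, 0.0747, -0.0039, -0.0092]
[11.5, 6.2, -4.1, 0.0747, -0.0039, -0.0092]
[11.4, 6.0, -4.6, 0.0747, -0.0039, -0.0092]
[11.4, 5.7, -5.1, 0.0747, -0.0039, -0.0092]
[11.3, 5.4, -5.6, 0.0747, -0.0039, -0.0092]
[11.2, 5.1, -6.0, 0.0747, -0.0039, -0.0092]
```

>>> apply_moves:
  rows:
    - [12, 6.7, -1.5, 0.074, -0.004, -0.009]
    - [12, 6.7, -2, 0.074, -0.004, -0.009]
    - [12, 6.6, -2.5, 0.074, -0.004, -0.009]
    - [12, 6.5, -3, 0.074, -0.004, -0.009]
    - [12, 6.4, -3.6, 0.074, -0.004, -0.009]

```text
time: 15.52
tool_pos: [449.7, 118.4, 190.9]
tcp_rot: [-156.4, 0.6, 106.2]
ft_force: [-0.3, -0.4, -2.7]
finger_gap: 29.8
grip_force: 79.2
```

>>> apply_moves:
  rows:
    - [11.5, 6.2, -4, 0.074, -0.004, -0.009]
    - [11.5, 6, -4.6, 0.074, -0.004, -0.009]
    - [11.4, 5.7, -5, 0.074, -0.004, -0.009]
    - [11.3, 5.4, -5.6, 0.06, -0.004, -0.009]
    - [8, 5, -6, 0.04, -0.004, -0.009]

```text
time: 16.15
tool_pos: [469.4, 181.1, 196.1]
tcp_rot: [-138.0, 0.1, 109.0]
ft_force: [-0.3, -0.0, -3.0]
finger_gap: 30.0
grip_force: 79.0
```

```bash
python3 aim.py 140 5
```

```text
target TCP [469.  182.4 198.4] [-135.    0.  109.]
t 16.15 at [469.4 181.1 196.1] [-1.38e+02  1.00e-01  1.09e+02] gap 30.0 q [ 16.5  34.8  65.   -2.  122.3  -2.9]
[0.3, -0.3, -0.4, 0.0104, 0.0002, -0.0001]
[0.3, -0.3, -0.4, 0.0104, 0.0002, -0.0001]
[0.3, -0.3, -0.4, 0.0104, 0.0002, -0.0001]
[0.3, -0.3, -0.3, 0.0104, 0.0002, -0.0001]
[0.3, -0.3, -0.3, 0.0104, 0.0002, -0.0001]
```

>>> apply_moves:
  rows:
    - [0.4, 5, -0.4, 0.013, 0, 0]
    - [0.4, 12, -0.4, 0.013, 0, 0]
    - [0.3, 16, -0.3, 0.013, 0, 0]
    - [0.3, 15, -0.3, 0.013, 0, 0]
    - [0, 8, 0, 0, 0, 0]

```text
time: 16.77
tool_pos: [508.1, 194.8, 157.5]
tcp_rot: [-135.0, 0.1, 109.0]
ft_force: [-0.1, 0.5, -1.6]
finger_gap: 29.2
grip_force: 79.3
```

```bash
cat > chk.py <<'E'
from h import *
import sys
from scipy.optimize import minimize
s=sense();R=Ro.from_euler("xyz",s["tcp_rot"],degrees=True)
print("pred nose",(np.array(s["tool_pos"])+R.apply([46,91.5,-14.5])).round(1),"beam",R.apply([0,1,0]).round(3))
for c in ('scene','top'):
  p,d=eyes.snapshot(c);cv2.imwrite(f'pics/{c}_{sys.argv[1]}.png',p[...,::-1])
  for n in ('scanner','scanner_nose','scanner_mid','wide_bin_label'): print(c,n,[(np.round(r['xyz']).tolist(),round(r['confidence'],2)) for r in models.place_of(n,c)][:2])
E
python3 chk.py c; python3 aim.py 80 1
python3 -c "
import cv2;a=cv2.imread('pics/scene_c.png')[100:340,260:500];cv2.imwrite('pics/cc.png',cv2.resize(a,None,fx=2.5,fy=2.5))"
```

```text
pred nose [564.1 262.6 103.1] beam [ 0.67   0.229 -0.707]
scene scanner [([513.0, 245.0, 126.0], 0.86), ([690.0, 44.0, 0.0], 0.74)]
scene scanner_nose []
scene scanner_mid [([350.0, -198.0, 8.0], 0.38)]
scene wide_bin_label []
top scanner []
top scanner_nose [([348.0, -199.0, 0.0], 0.67)]
top scanner_mid []
top wide_bin_label []
target TCP [509.1 196.2 156. ] [-135.    0.  109.]
t 17.27 at [507.7 195.1 158.7] [-1.351e+02  1.000e-01  1.090e+02] gap 29.7 q [ 16.7  46.   54.   -2.  124.8  -2.7]
[0.5, 3.0, 0.7, 0.0016, 0.0007, -0.001]
```

View pics/cc.png

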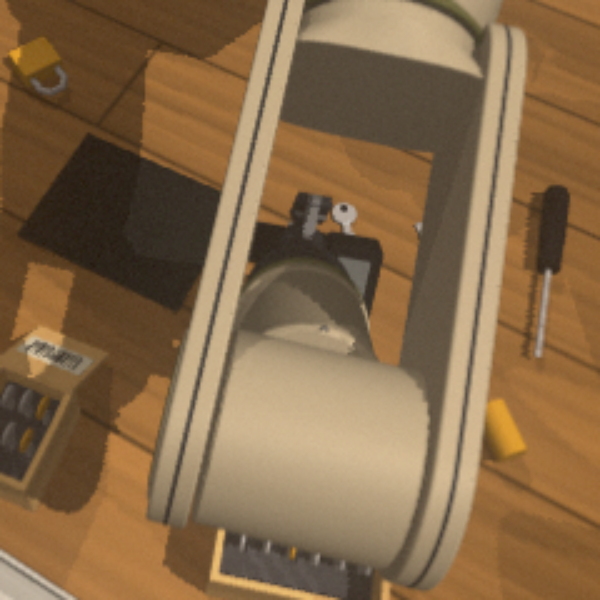

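The wrist hides the label in this view. The head shows at px (360, 270) in the crop, and the network's scanner origin (513, 245, 126) matches my prediction exactly. The aim is good, so I'll hold still.

>>> apply_moves:
  rows:
    - [0, 0, 0, 0, 0, 0]
    - [0, 0, 0, 0, 0, 0]
    - [0, 0, 0, 0, 0, 0]
    - [0, 0, 0, 0, 0, 0]
    - [0, 0, 0, 0, 0, 0]

```text
time: 17.9
tool_pos: [507.7, 195.1, 158.1]
tcp_rot: [-135.0, 0.1, 109.0]
ft_force: [0.3, 0.9, -2.0]
finger_gap: 29.3
grip_force: 79.3
```

>>> apply_moves:
  rows:
    - [0, 0, 0, 0, 0, 0]
    - [0, 0, 0, 0, 0, 0]
    - [0, 0, 0, 0, 0, 0]
    - [0, 0, 0, 0, 0, 0]
    - [0, 0, 0, 0, 0, 0]

```text
time: 18.52
tool_pos: [507.7, 195.1, 158.1]
tcp_rot: [-135.0, 0.1, 109.0]
ft_force: [0.3, 0.9, -1.9]
finger_gap: 29.2
grip_force: 79.3
```

>>> apply_moves:
  rows:
    - [0, 0, 0, 0, 0, 0]
    - [0, 0, 0, 0, 0, 0]
    - [0, 0, 0, 0, 0, 0]
    - [0, 0, 0, 0, 0, 0]
    - [0, 0, 0, 0, 0, 0]

```text
time: 19.15
tool_pos: [507.7, 195.1, 158.1]
tcp_rot: [-135.0, 0.1, 109.0]
ft_force: [-0.8, -0.2, -2.3]
finger_gap: 29.5
grip_force: 79.3
```

>>> apply_moves:
  rows:
    - [0, -5, 0, 0, 0, 0]
    - [0, -12, 0, 0, 0, 0]
    - [0, -16, 0, 0, 0, 0]
    - [0, -16, 0, 0, 0, 0]
    - [0, -10, 0, 0, 0, 0]

```text
time: 19.77
tool_pos: [467.7, 181.4, 201.2]
tcp_rot: [-135.1, 0.1, 109.0]
ft_force: [0.2, -0.6, -2.6]
finger_gap: 29.3
grip_force: 79.3
```

```bash
python3 -c "
from h import *
togo([441.6,-2,130],[180,0,103.5],10)"
```

```text
t 19.77 at [467.7 181.4 201.2] [-1.351e+02  1.000e-01  1.090e+02] gap 29.3 q [ 16.6  37.   62.7  -2.1 125.2  -2.9]
[-16.5, -0.9, 11.0, -0.0783, 0.0039, 0.009]
[-16.5, -1.7, 10.8, -0.0783, 0.0039, 0.009]
[-16.6, -2.3, 10.6, -0.0783, 0.0039, 0.009]
[-16.7, -3.0, 10.4, -0.0783, 0.0039, 0.009]
[-16.7, -3.7, 10.0, -0.0783, 0.0039, 0.009]
[-16.8, -4.3, 9.7, -0.0783, 0.0039, 0.009]
[-16.9, -4.9, 9.2, -0.0783, 0.0039, 0.009]
[-17.0, -5.4, 8.8, -0.0783, 0.0039, 0.009]
[-17.1, -5.9, 8.3, -0.0783, 0.0039, 0.009]
[-17.1, -6.4, 7.7, -0.0783, 0.0039, 0.009]
```

>>> apply_moves:
  rows:
    - [-12, -1, 8, -0.06, 0.004, 0.009]
    - [-16.5, -1.7, 10.8, -0.078, 0.004, 0.009]
    - [-16.6, -2.3, 10.6, -0.078, 0.004, 0.009]
    - [-16.7, -3, 10.4, -0.078, 0.004, 0.009]
    - [-16.7, -3.7, 10, -0.078, 0.004, 0.009]

```text
time: 20.4
tool_pos: [454.8, 94.0, 167.4]
tcp_rot: [-156.6, 0.6, 106.2]
ft_force: [-0.4, -0.2, -1.0]
finger_gap: 29.9
grip_force: 79.5
```

>>> apply_moves:
  rows:
    - [-16.8, -4.3, 9.7, -0.078, 0.004, 0.009]
    - [-16.9, -4.9, 9.2, -0.078, 0.004, 0.009]
    - [-17, -5.4, 8.8, -0.078, 0.004, 0.009]
    - [-17, -5.9, 8.3, -0.078, 0.004, 0.009]
    - [-17, -6.4, 7.7, -0.078, 0.004, 0.009]

```text
time: 21.02
tool_pos: [440.7, 2.4, 132.3]
tcp_rot: [-178.9, 0.0, 103.5]
ft_force: [0.7, 0.2, -1.8]
finger_gap: 29.6
grip_force: 79.8
```

```bash
python3 -c "
from h import *
togo([441.6,-2,30],[180,0,103.5],5)"
```

```text
t 21.02 at [440.7   2.4 132.3] [-178.9    0.   103.5] gap 29.6 q [ -6.  -12.9 115.5  -0.4  78.4 -19.4]
[-0.9, 0.4, 20.5, -0.0038, 0.0002, -0.0001]
[-0.9, 0.3, 20.5, -0.0038, 0.0002, -0.0001]
[-0.9, 0.2, 20.5, -0.0038, 0.0002, -0.0001]
[-0.9, 0.1, 20.5, -0.0038, 0.0002, -0.0001]
[-0.9, 0.1, 20.5, -0.0038, 0.0002, -0.0001]
```

>>> apply_moves:
  rows:
    - [-1, 0.3, 20, -0.005, 0, 0]
    - [-1, 0.3, 25, -0.005, 0, 0]
    - [0, 0.2, 25, -0.005, 0, 0]
    - [0, 0, 20, -0.004, 0, 0]
    - [0, 0, 8, 0, 0, 0]

```text
time: 21.65
tool_pos: [439.7, 0.9, 33.1]
tcp_rot: [-179.7, -0.0, 103.5]
ft_force: [-0.1, -0.1, -1.6]
finger_gap: 29.6
grip_force: 79.9
```

```bash
python3 chk.py d; python3 -c "
from h import *
print(sense()['ft_force'])
togo([441.6,-2,10.5],[180,0,103.5],1)"
```

```text
pred nose [518.   67.   47.2] beam [ 0.972  0.233 -0.005]
scene scanner [([467.0, 54.0, 27.0], 0.79), ([370.0, 210.0, -2.0], 0.68)]
scene scanner_nose [([516.0, 67.0, 45.0], 0.95), ([704.0, -346.0, 1.0], 0.73)]
scene scanner_mid [([471.0, 10.0, 28.0], 0.87), ([616.0, 284.0, 43.0], 0.35)]
scene wide_bin_label [([618.0, 284.0, 45.0], 0.75)]
top scanner [([466.0, 56.0, 30.0], 0.68)]
top scanner_nose [([520.0, 66.0, 49.0], 0.73)]
top scanner_mid [([617.0, 287.0, 42.0], 0.38)]
top wide_bin_label [([618.0, 284.0, 44.0], 0.7), ([500.0, -294.0, -6.0], 0.24)]
[ 0.29055264 -0.26376341 -2.33485436]
t 22.15 at [441.6   0.7  34.8] [-179.9    0.   103.5] gap 29.7 q [-6.500e+00 -6.000e+00  1.205e+02 -1.000e-01  6.560e+01 -1.990e+01]
[-2.6, -0.6, 24.3, -0.0021, 0.0008, -0.0003]
```

>>> apply_moves:
  rows:
    - [-2, 0, 7, -0.002, 0, 0]
    - [0, 0, 7, 0, 0, 0]
    - [0, 0, 5, 0, 0, 0]
    - [0, 0, 3, 0, 0, 0]
    - [0, 0, 1.5, 0, 0, 0]

```text
time: 22.78
tool_pos: [441.1, -1.2, 11.2]
tcp_rot: [-179.9, -0.0, 103.5]
ft_force: [-15.3, 0.9, 24.0]
finger_gap: 29.7
grip_force: 87.2
```

>>> apply_moves:
  rows:
    - [0, 0, 0.5, 0, 0, 0]
    - [0, 0, 0.5, 0, 0, 0]
    - [0, 0, 0, 0, 0, 0]
    - [0, 0, 0, 0, 0, 0]
    - [0, 0, 0, 0, 0, 0]

```text
time: 23.4
tool_pos: [441.4, -1.2, 11.2]
tcp_rot: [-179.9, 0.0, 103.5]
ft_force: [-15.0, 0.4, 22.3]
finger_gap: 29.5
grip_force: 86.8
```

>>> apply_moves:
  rows:
    - [0, 0, -0.8, 0, 0, 0]
    - [0, 0, 0, 0, 0, 0]
    - [0, 0, 0, 0, 0, 0]
    - [0, 0, 0, 0, 0, 0]
    - [0, 0, 0, 0, 0, 0]
  fingers: 68

```text
time: 24.02
tool_pos: [441.5, -1.2, 10.4]
tcp_rot: [-179.9, 0.0, 103.5]
ft_force: [0.1, 0.5, 1.0]
finger_gap: 67.9
grip_force: 0.0
```

>>> apply_moves:
  rows:
    - [0, 0, -8, 0, 0, 0]
    - [0, 0, -20, 0, 0, 0]
    - [0, 0, -35, 0, 0, 0]
    - [0, 0, -40, 0, 0, 0]
    - [0, 0, -35, 0, 0, 0]

```text
time: 24.65
tool_pos: [441.9, -1.1, 150.7]
tcp_rot: [180.0, 0.1, 103.5]
ft_force: [0.4, 0.1, -0.3]
finger_gap: 67.5
grip_force: 0.0
```

>>> apply_moves:
  rows:
    - [-40, 0, -10, 0, 0, 0]
    - [-40, 0, 0, 0, 0, 0]
    - [-30, 0, 0, 0, 0, 0]
    - [0, 0, 0, 0, 0, 0]
    - [0, 0, 0, 0, 0, 0]

```text
time: 25.28
tool_pos: [467.2, -107.6, 158.7]
tcp_rot: [-179.9, -0.0, 103.5]
ft_force: [0.2, 0.6, -0.9]
finger_gap: 68.0
grip_force: 0.0
```

```bash
python3 look.py e
```

```text
scanner [([463.0, 50.0, 6.0], 0.91), ([513.0, 64.0, 23.0], 0.74)]
scanner_nose [([511.0, 64.0, 22.0], 0.89)]
scanner_mid [([354.0, -196.0, 4.0], 0.69), ([469.0, 7.0, 6.0], 0.68)]
trigger []
scene fit 1109 [465.2  50.6] 13.1 0.012
scanner [([461.0, 53.0, 4.0], 0.82)]
scanner_nose [([516.0, 64.0, 28.0], 0.94)]
scanner_mid [([473.0, 2.0, 0.0], 0.84)]
trigger [([460.0, -4.0, 38.0], 0.51), ([684.0, -326.0, 17.0], 0.37)]
top fit 981 [464.   48.7] 13.1 0.002
```

View pics/scene_e.png

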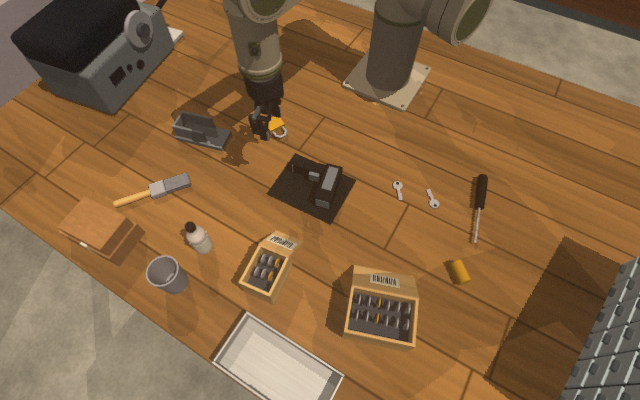

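The scanner lies flat on the middle of the mat, around px (320, 180), with the grey trigger visible at (313, 177). The gripper is clear and the other things haven't moved, so I'm handing in.

```bash
python3 -c "
from bench import job
print(job.hand_in())"
```

```text
the job is handed in; nothing more can be done
None
```

The job is handed in, and the hand-in gave no verdict: I held the scanner by its grip with the trigger pinched, aimed at the wide bin's label from about 83 mm for over 2 s, then laid it back mid-mat and let go, with no other item visibly moved; the only check that the trigger was in is the pinch width (30 mm read, 34 mm expected).

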